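Stack the loaded vial tray

TASK

The long vial tray is pushed in under the bench shelf with only its front end showing. Draw it out until its carrying bar is well clear of the shelf and let it stand free on the bench, so that it can be taken again by the bar; then stack it squarely on the other long tray, all four feet fully home in the corner sockets. Keep it upright, set it down gently, and leave everything else, the lower tray too, standing where it is.

Things in the scene. Friction and masses are not known exactly. Their poses are not given: they have to be found in the camera images.
- shelf_tray: the tray to move: grey plastic, 156 mm long (x) by 100 wide (y), about 0.65 kg with the vials fixed in it. Stands on the bench mostly under the shelf, front end (-x) out. Origin: centre of its footprint at the tips of its foot pins (bench level), z up. Floor underside z = 12, walls to 40, vial tops 52, four 22 mm square corner posts to 70 mm
- shelf_tray_bar (a point): middle of shelf_tray's steel carrying bar, 57 mm above its origin: the bar spans the tray's width, 12 mm thick (tray x), 92 mm long (tray y), z = 50 to 64 mm; 35 mm free on either side of it inside the tray. At the start it is hidden under the shelf board
- shelf_tray_pull (a point): centre of the loop-shaped pull on shelf_tray's front end, 96 mm from its origin along its -x, 33 mm up: 34 mm long (x), 36 mm wide (y), z = 26 to 40 mm, in front of the shelf's edge from the start
- shelf_tray_foot (a point): tip of one of shelf_tray's four foot pins, at x = 67, y = 39 mm; the others at the other corners (x = +-67, y = +-39 mm). Each is 12 mm long, 9 mm thick, tapered to 5 mm at the tip
- bench_tray: the tray to stack on: same make, size and parts as shelf_tray, loaded, about 1.1 kg, standing loose in the open on the bench; origin and axes as shelf_tray. With the upper tray's pins fully home its origin is 58 mm above this one, x axes parallel; either way round fits
- bench_tray_socket (a point): centre of the mouth of one of bench_tray's four sockets, at x = 67, y = 39, z = 70 mm; the others at x = +-67, y = +-39 mm. Each is 13 mm square, 14 mm deep, in the top of a corner post (2 mm play each way round a pin)
- riser: white bench shelf, fixed: board 200 mm deep (its x), 320 mm wide (its y), underside 100 mm and top 115 mm above the bench, on two side panels; the front is open towards its -x. Origin on the bench under the board's centre, so the board's front edge is at x = -100 mm. A bottle, a jar and a timer stand on it
- short_tray: bystander: a tray of the same make but only 116 mm long, which the long one does not fit; on the bench beside bench_tray, on either side. Origin and axes as the others
- cryobox: bystander: cardboard box 78 x 78 x 52 mm under the shelf, beside shelf_tray on its +y side; origin under its centre
- deck_bottle: bystander: amber bottle, 52 mm thick, 100 mm tall, on the shelf board; origin under its centre
- deck_jar: bystander: white jar, 56 mm thick, 65 mm tall, on the shelf board; origin under its centre
- bottle: bystander: clear bottle, 68 mm thick, 150 mm tall, on the bench beyond the trays; origin under its centre
- tape: bystander: roll of paper tape, 90 mm across, 24 mm high, on the bench beyond the trays; origin under its centre
- timer: bystander: flat white timer, 62 x 66 x 20 mm, on the shelf board; origin under its centre
Things that resemble listed ones, but are neither listed nor needed, are in the scene too. Leave any red or turquoise look-alike of the shelf_tray alone.

How it is judged:
On the way:
1. the tray stands free on the bench, let go, its carrying bar at least 25 mm in front of the shelf's edge (x of shelf_tray in the frame of riser below -0.125 m and height (world z) of shelf_tray below 0.006 m and angle between shelf_tray's own z axis and vertical below 0.05 rad and linear speed of shelf_tray below 0.03 m/s and contact force between the fingers and shelf_tray below 0.1 N), for 0.2 s.
At the end, for the whole second after the job is handed in: shelf_tray sits on bench_tray with all four pins home: 58 mm above it within 3 mm, centred within 6 mm, x axes parallel within 0.06 rad and level within 0.03 rad; bench_tray stands on the bench; both at rest and released (z of shelf_tray in the frame of bench_tray between 0.055 and 0.061 m and x of shelf_tray in the frame of bench_tray between -0.006 and 0.006 m and y of shelf_tray in the frame of bench_tray between -0.006 and 0.006 m and angle between the x axis of shelf_tray and the x axis of bench_tray, either way round below 0.06 rad and angle between the z axis of shelf_tray and the z axis of bench_tray, either way round below 0.03 rad and height (world z) of bench_tray below 0.006 m and linear speed of each of shelf_tray, bench_tray below 0.02 m/s); the robot touches nothing.
It fails at once if the tray tilted more than 0.35 rad (angle between shelf_tray's own z axis and vertical above 0.35 rad).
It fails at once if the tray dropped or slammed onto the other: faster than 0.4 m/s within 20 mm of being home (horizontal distance between shelf_tray and bench_tray below 0.03 m and z of shelf_tray in the frame of bench_tray below 0.078 m and linear speed of shelf_tray above 0.4 m/s).
It fails at once if bench_tray shifted more than 40 mm (distance of bench_tray from where it was at the start of the episode above 0.04 m).
It fails at once if a bystander (short tray, box, bottles, jar, tape, timer) shifted more than 40 mm, or a bottle or the jar tipped over 0.4 rad (distance of any of short_tray, cryobox, deck_bottle, deck_jar, bottle, tape, timer from where it was at the start of the episode above 0.04 m or angle between any of bottle, deck_bottle, deck_jar's own z axis and vertical above 0.4 rad).
It also fails if it takes over 56 s, if anything falls off the work surface, if the arm or the gripper's body presses on something with over 40 N, if the wrist force passes 120 N, or if a joint passes its speed limit or range.

ROBOT

A 6-joint arm with a two-finger parallel gripper is mounted at the origin on the work surface. World frame = base frame: x ahead of the robot, y to its left, z up, the work surface at z = 0. Lengths are in m, angles in rad, forces in N, time in s.
With the tool pointing down it reaches from about 0.3 to 0.875 m from the base axis. Payload 4.2 kg.
Tool frame: the origin (TCP) lies at the very end of the fingers, on their centre line; the grasp point (between the pads) lies 19 mm behind it (grasp_offset is the distance from the TCP to the grasp point, in m); z points along the fingers, y is the line along which they close (so a half turn about z gives the same grasp; the last joint's range is limited). The gripper opens to 85 mm and grips with 20 to 120 N. Pads are 22 mm wide; open, the fingers measure 114 mm over their backs; the gripper's body (76 mm by 85 mm) begins 54 mm behind the grasp point. The pads swing forward as they close: fully open they stand 13 mm farther back than shut.
Start: joints at [-1.129, 0.32, 1.565, -0, 1.257, -0.02], TCP at [0.256, -0.515, 0.231] pointing down, gripper open.
Joint ranges: [-3.11, 3.11], [-0.84, 2.01], [0.21, 2.61], [-1.34, 4.49], [0.05, 2.63], [-2.56, 2.56]. Speed limits (rad/s): [2.57, 2.57, 3.14, 3.14, 3.14, 3.14].

INTERFACE

Orientations are given as [roll, pitch, yaw] about the fixed x, y, z axes, in that order (R = Rz(yaw) Ry(pitch) Rx(roll)).
In Python, from bench import * gives the robot as it stands.
- The arm moves only by the tool apply_moves, never from a script. Its argument "series" is one flat list of numbers, 6 for each row, row after row: the shift along the tool's x, y, z in mm, then the turn, a rotation vector about the tool's x, y, z in degrees. In form: [dx, dy, dz, wx, wy, wz, dx, dy, dz, wx, wy, wz, ...]. A call has 1 to 12 rows; each row shifts and turns the commanded pose from where the row before left it, along the tool's axes as they then stand; what a row does not reach is not made up. A row lasts 1/8 s, in which the tool goes at most 62.5 mm and 10.7 degrees, less where a joint would pass 70% of its speed; a pose out of reach is approached as far as the arm can. A call with a gripper value outside its range is refused whole. "gripper" is the closure, from 0 (fully open) to 1 (shut), set as the call begins (left out, the last holds). The fingers move at their own pace and stop on an object; the grip force is fixed at half the most. Time passes only in rows, so rows that do not move let the fingers close. It gives the time, the measured TCP pose, the force, the opening and the grip force at its end, in the units of the state.
- read_state(): the state, without advancing time (a new reading comes with each control period).
- snapshot(name): name is "scene" or "top" or "wrist"; returns (picture, depth): 420x560x3 uint8, red, green, blue; 420x560 float32, m along the optical axis (not along the pixel's ray), 0 where there is no reading.
- camera_model(name): a dict with "intrinsics" (3x3 intrinsics, pixels), "world_from_camera" (4x4, takes a point from camera to world coordinates). Camera axes: x right, y up, looking along -z (the intrinsics and any distortion apply to the point x, -y, -z); pixel columns grow to the right and rows downward; lengths in m; the calibration is good to about 2 mm. A picture is of the moment at which its call begins: read the wrist's pose just before it. camera_model takes no time and is no camera call; for the wrist camera it gives the pose at the moment of the call.
- close_job(): hands the job in; it is judged then, once.
The state is a dict: "t": time; "joint_positions": joint angles; "joint_velocities": joint speeds; "tau": joint torques, N m; "ee_pos": TCP position; "eef_rot": TCP orientation; "force": force on the tool from outside, world axes, zero at the start; "moment": the same for the moment, N m; "finger_gap": opening from 0.0 (shut) to 1.0 (fully open); "grip_force": force on a finger pad.
Only numpy, scipy, OpenCV 4.12 (cv2) and the standard library are available. Lean on these libraries where they do the work, as an engineer would, in place of code of your own. Each camera call takes 0.05 s, during which the arm holds its last target. There are 200 camera calls.

## Working session

There is one attempt and no reset: what is moved stays moved. The work goes in short steps, Python scripts to look and compute and a tool call to move; the robot and the scene stay as the last step left them, time stands still between calls to the robot, and variables do not carry over. Pictures are saved under pics/ and viewed, at most 10 in all, crops included, and the job is handed in when it is done.

Besides the shell and the picture viewer there is one more tool, called after "Emit:" in YAML: its name, and indented under it one key for each argument. apply_moves: Moves the arm, as the interface text tells. Its arguments: {"type":"object","properties":{"series":{"type":"array"},"gripper":{"type":"number"}},"required":["series"]}

```bash
ls; mkdir -p pics; cat > h.py <<'E'
from bench import *
import numpy as np, cv2
def save(n,f):
    p,d=snapshot(n); cv2.imwrite(f'pics/{f}.png',p[:,:,::-1]); np.savez(f'pics/{f}.npz',p=p,d=d,K=camera_model(n)["intrinsics"],T=camera_model(n)["world_from_camera"]); return p,d
def load(f):
    z=np.load(f'pics/{f}.npz'); return z['p'],z['d'],z['K'],z['T']
def cloud(d,K,T):
    v,u=np.mgrid[:d.shape[0],:d.shape[1]]
    c=np.stack([(u-K[0,2])/K[0,0]*d,-(v-K[1,2])/K[1,1]*d,-d],-1)
    return c@T[:3,:3].T+T[:3,3]
E
python3 - <<'E'
from h import *
for n in ("scene","top"):
    m=camera_model(n); print(m); save(n,n+'0')
s=read_state(); print(s)
a=cv2.imread('pics/scene0.png');b=cv2.imread('pics/top0.png')
E
```

```text
pics
{'intrinsics': array([[420.10794055,   0.        , 280.5063697 ],
       [  0.        , 420.10794055, 211.21590475],
       [  0.        ,   0.        ,   1.        ]]), 'world_from_camera': array([[-0.57241526, -0.41538781,  0.70696091,  1.18434639],
       [ 0.81978234, -0.30805897,  0.48275934,  0.51351828],
       [ 0.0172533 ,  0.85589289,  0.51686524,  0.61392757],
       [ 0.        ,  0.        ,  0.        ,  1.        ]])}
{'intrinsics': array([[427.99070924,   0.        , 282.40067765],
       [  0.        , 427.99070924, 210.64148032],
       [  0.        ,   0.        ,   1.        ]]), 'world_from_camera': array([[ 1.68894114e-02,  9.77501134e-01, -2.10252896e-01,
         3.20401970e-01],
       [-9.99857253e-01,  1.64129320e-02, -4.01107844e-03,
         3.51276874e-02],
       [-4.69967246e-04,  2.10290628e-01,  9.77638804e-01,
         1.08185249e+00],
       [ 0.00000000e+00,  0.00000000e+00,  0.00000000e+00,
         1.00000000e+00]])}
{'t': 0.1, 'joint_positions': array([-1.12900126e+00,  3.20230471e-01,  1.56555060e+00, -1.01973771e-05,
        1.25739330e+00, -2.00027654e-02]), 'joint_velocities': array([ 0.00046837, -0.00206111, -0.00274633,  0.00011065, -0.00016361,
        0.00071541]), 'tau': array([ 1.29895761e-04, -4.16407514e+01, -2.34704930e+01,  2.44177158e-05,
        4.90611434e-03,  2.90306889e-05]), 'ee_pos': array([ 0.25601232, -0.51439113,  0.23056739]), 'eef_rot': array([-3.14001105e+00, -2.19430019e-05,  4.61800966e-01]), 'force': array([ 0.01396119,  0.17400493, -1.05544977]), 'moment': array([-0.00525006, -0.00728854,  0.03460859]), 'grip_force': 0.0, 'finger_gap': 1.0030680288316889}
```

View pics/scene0.png

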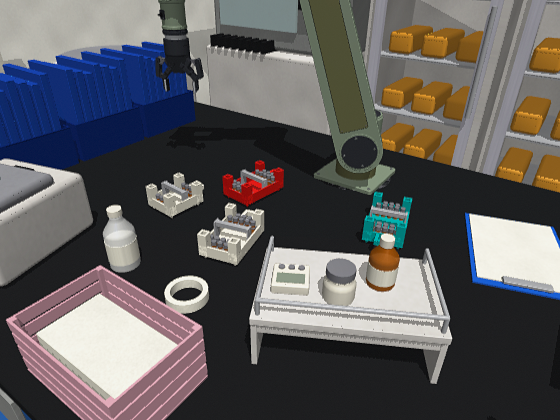

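View pics/top0.png

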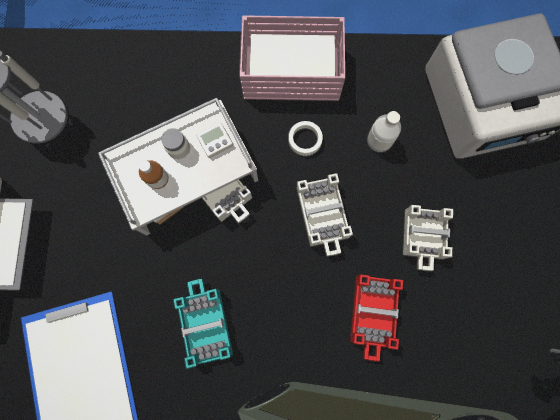

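The top view shows the shelf at about (178,160). The tray under it shows its front end and pull at (235,205). There are three candidates in the open:
- The long grey tray at (325,213) looks like bench_tray.
- The shorter grey one at (428,235) looks like short_tray.
- The red (377,312) and turquoise (203,325) ones are look-alikes.

I'll confirm with one crop and the measured lengths.

```bash
python3 - <<'E'
from h import *
p,d,K,T=load('top0'); P=cloud(d,K,T)
cv2.imwrite('pics/crop1.png',cv2.resize(p[140:275,190:460,::-1],None,fx=2.9,fy=2.9,interpolation=cv2.INTER_CUBIC))
hsv=cv2.cvtColor(p,cv2.COLOR_RGB2HSV)
print('bench z',np.median(P[300:340,240:340,2]))
def rect(name,u0,u1,v0,v1,zlo,zhi):
    m=np.zeros(d.shape,bool); m[v0:v1,u0:u1]=1
    m&=(P[...,2]>zlo)&(P[...,2]<zhi)&(hsv[...,1]<70)&(d>0)
    q=P[m]; r=cv2.minAreaRect((q[:,:2]*1000).astype(np.float32)); print(name,m.sum(),r,np.percentile(q[:,2],[5,50,95])); print(cv2.boxPoints(r).round())
rect('bench posts',285,360,165,262,.06,.085)
rect('short posts',395,465,195,275,.06,.085)
rect('shelf tray posts',195,262,175,225,.06,.085)
rect('shelf pull',195,262,175,225,.024,.05)
rect('board',95,262,95,235,.10,.125)
E
```

```text
bench z 0.0005376354255239857
bench posts 483 ((548.323974609375, -62.02299499511719), (156.5688934326172, 100.34989166259766), 13.37305736541748) [0.06117992 0.06687467 0.07263497]
[[ 461.  -31.]
 [ 484. -129.]
 [ 636.  -93.]
 [ 613.    5.]]
short posts 537 ((497.02508544921875, -317.5291748046875), (100.45863342285156, 117.7074203491211), 85.12364196777344) [0.06117802 0.06661374 0.07243113]
[[ 434. -363.]
 [ 551. -373.]
 [ 560. -272.]
 [ 443. -262.]]
shelf tray posts 144 ((572.4823608398438, 151.0010223388672), (28.82293701171875, 135.94644165039062), 44.094947814941406) [0.06181884 0.06927373 0.07348881]
[[515. 190.]
 [609.  92.]
 [630. 112.]
 [536. 210.]]
shelf pull 442 ((568.15234375, 153.2606201171875), (97.20173645019531, 146.88906860351562), 28.769487380981445) [0.02873903 0.03938478 0.04783951]
[[490. 194.]
 [561.  65.]
 [646. 112.]
 [575. 241.]]
board 8499 ((642.5255126953125, 290.00872802734375), (203.10816955566406, 320.5057067871094), 28.113645553588867) [0.11246539 0.11568926 0.11859048]
[[477. 383.]
 [628. 101.]
 [808. 197.]
 [657. 479.]]
```

View pics/crop1.png

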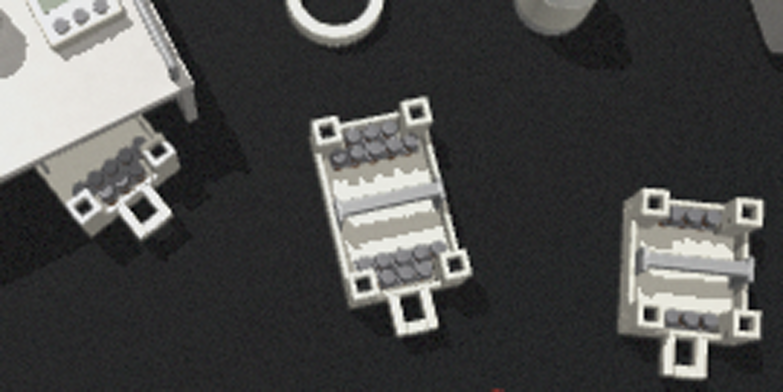

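The crop confirms it. bench_tray is at crop (390,200) and measures 156 mm, and short_tray at (690,262) measures 117 mm. The shelf_tray front sockets are at crop (84,206) and (157,153), with the pull loop at (146,211). Next I'll get the shelf_tray pose by casting rays onto known heights.

```bash
cat >> h.py <<'E'
def ray(u,v,K,T,z):
    r=T[:3,:3]@np.array([(u-K[0,2])/K[0,0],-(v-K[1,2])/K[1,1],-1]); o=T[:3,3]
    return o+r*(z-o[2])/r[2]
def cr(u,v): return (u+.5)/2.9-.5+190,(v+.5)/2.9-.5+140
E
python3 - <<'E'
from h import *
p,d,K,T=load('top0')
R=lambda u,v,z: ray(*cr(u,v),K,T,z)[:2]*1000
a,b=R(84,206,70),R(157,153,70); pl=R(146,211,40)   # left(+y) , right
print(a,b,np.linalg.norm(a-b),pl)
e=a-b; yaw=np.arctan2(-e[0],e[1]); print('yaw',np.degrees(yaw))
x=np.array([np.cos(yaw),np.sin(yaw)]); m=(a+b)/2; o=m+67*x; print('origin',o,'pull pred',o-96*x,'bar',o)
c=np.array([642.5,290]); t=np.radians(28.1); Rr=np.array([[np.cos(t),np.sin(t)],[-np.sin(t),np.cos(t)]])
for n,q in(('o',o),('pull',pl),('a',a),('b',b)): print(n,Rr@(q-c))
# bench sockets
for n,q in zip('abcd',[R(328,130,70),R(415,112,70),R(362,287,70),R(456,264,70)]): print(n,q)
E
```

```text
[-14313.92397683 -10748.75567101] [-17489.65372837  -6714.24435488] 5134.446514947366 [-7813.19592588 -4059.93559141]
yaw -141.7922617580811
origin [-15954.43566806  -8772.94048617] pull pred [-15879.00142501  -8713.5630917 ] bar [-15954.43566806  -8772.94048617]
o [-18909.35549414   -177.30939648]
pull [-9507.86789319   145.53819444]
a [-18392.84848444  -2692.92955116]
b [-19293.94225267   2361.82771657]
a [-19020.50903117   3077.1194178 ]
b [-20181.79932541   8091.57094353]
c [-9938.29383412  5043.73459779]
d [-11331.7611741   10326.54282628]
```

```bash
python3 - <<'E'
from h import *
p,d,K,T=load('top0')
R=lambda u,v,z: ray(*cr(u,v),K,T,z/1000)[:2]*1000
a,b=R(84,206,70),R(157,153,70); pl=R(146,211,40)
print(a,b,np.linalg.norm(a-b),pl)
e=a-b; yaw=np.arctan2(-e[0],e[1]); print('yaw',np.degrees(yaw))
x=np.array([np.cos(yaw),np.sin(yaw)]); m=(a+b)/2; o=m+67*x; print('origin',o,'pull pred',o-96*x,'bar',o)
c=np.array([642.5,290]); t=np.radians(28.1); Rr=np.array([[np.cos(t),np.sin(t)],[-np.sin(t),np.cos(t)]])
for n,q in(('o',o),('pull',pl),('a',a),('b',b)): print(n,Rr@(q-c))
for n,q in zip('abcd',[R(328,130,70),R(415,112,70),R(362,287,70),R(456,264,70)]): print(n,q)
E
```

```text
[535.26234703 193.45607564] [581.88823831 134.22160019] 75.38366413625944 [538.14124508 144.75397082]
yaw 38.207738241918904
origin [611.22210814 205.27931115] pull pred [535.78786508 145.90191667] bar [611.22210814 205.27931115]
o [-67.49551976 -60.00213706]
pull [-160.47026687  -78.97121104]
a [-140.07055017  -34.65378077]
b [-126.84074053 -108.86745172]
a [604.3641725   -9.53466953]
b [621.41417337 -83.15657377]
c [471.01958355 -38.40840651]
d [ 491.47839516 -115.97030924]
```

Emit:
apply_moves:
  series: [42,-36,0,0,0,0,42,-36,0,0,0,0,42,-36,0,0,0,0,42,-36,0,0,0,0,42,-36,0,0,0,0,42,-36,0,0,0,0,42,-36,0,0,0,0,42,-36,0,0,0,0,42,-36,0,0,0,0,42,-36,0,0,0,0,38,-33,0,0,0,0,0,0,0,0,0,-11.7]
  gripper: 0

```text
t: 1.6
ee_pos: [0.4919, 0.0441, 0.2307]
eef_rot: [-3.141, 0.0, 0.659]
force: [-0.5, -0.4, -0.9]
finger_gap: 0.997
grip_force: 0.0
```

```bash
cat >> h.py <<'E'
def to(x,y,z,yawdeg=None):
    s=read_state(); r,p,w=s['eef_rot']; c,n=np.cos(w),np.sin(w); D=np.array([x,y,z])-s['ee_pos']*1000
    print('t',round(s['t'],2),'pos',(s['ee_pos']*1000).round(1),'rpy',np.degrees([r,p,w]).round(2),'F',s['force'].round(1),'gap',round(s['finger_gap'],3),'grip',round(s['grip_force'],1))
    print('tool d',round(c*D[0]+n*D[1],1),round(n*D[0]-c*D[1],1),round(-D[2],1), 'wz', None if yawdeg is None else round(np.degrees(w)-yawdeg,2))
E
python3 - <<'E'
from h import *
to(534.6,143.4,150,38.2)
save('wrist','w1'); print(camera_model('wrist'))
E
```

```text
t 1.6 pos [491.9  44.1 230.7] rpy [-179.95    0.     37.75] F [-0.5 -0.4 -0.9] gap 0.997 grip 0.0
tool d 94.5 -52.4 80.7 wz -0.45
{'intrinsics': array([[355.46749506,   0.        , 278.3229977 ],
       [  0.        , 355.46749506, 215.64026365],
       [  0.        ,   0.        ,   1.        ]]), 'world_from_camera': array([[ 0.6149093 ,  0.75043088,  0.24236348,  0.55285652],
       [-0.78859702,  0.58559189,  0.18760831,  0.09087963],
       [-0.00113902, -0.30648921,  0.95187345,  0.37373491],
       [ 0.        ,  0.        ,  0.        ,  1.        ]])}
```

View pics/w1.png

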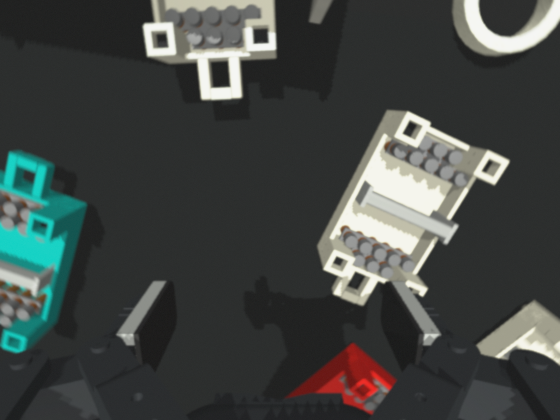

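The wrist view shows shelf_tray's front sockets at (160,40) and (260,38), with the pull loop at (220,78). bench_tray sockets are at (413,128), (490,167) and (340,264).

```bash
python3 - <<'E'
from h import *
p,d,K,T=load('w1')
R=lambda u,v,z: ray(u,v,K,T,z/1000)[:2]*1000
a,b=R(160,40,70),R(260,38,70); pl=R(220,78,40)
e=a-b; yaw=np.arctan2(-e[0],e[1]); x=np.array([np.cos(yaw),np.sin(yaw)]); o=(a+b)/2+67*x
print(a,b,np.linalg.norm(e),'pull',pl,'yaw',np.degrees(yaw),'o',o,'pullpred',o-96*x)
s=[R(413,128,70),R(490,167,70),R(340,264,70)]; print(np.array(s).round(1),'bench centre',(s[1]+s[2])/2)
to(534.6,143.4,100,38.2)
E
```

```text
[531.85819491 191.18588052] [580.60780879 130.92470797] 77.51086227080216 pull [536.43095216 143.42558766] yaw 38.97189638308143 o [608.3224567 203.1942156] pullpred [533.6868199  142.81605962]
[[604.8 -10.2]
 [622.  -85.4]
 [473.5 -43.9]] bench centre [547.78065211 -64.65776285]
t 1.65 pos [491.3  42.8 230.6] rpy [-1.7996e+02  6.0000e-02  3.7950e+01] F [-0.2 -0.4 -0.2] gap 0.999 grip 0.0
tool d 96.0 -52.7 130.6 wz -0.25
```

Emit:
apply_moves:
  series: [32,-17,0,0,0,0,32,-17,0,0,0,-0.7,30,-18,0,0,0,0,0,0,40,0,0,0,0,0,40,0,0,0,0,0,40,0,0,0,0,0,10,0,0,0,0,0,0,0,0,0]

```text
t: 2.65
ee_pos: [0.5343, 0.1393, 0.1014]
eef_rot: [-3.142, 0.0, 0.66]
force: [0.0, 0.3, 0.7]
finger_gap: 1.0
grip_force: 0.0
```

```bash
python3 - <<'E'
from h import *
to(533.5,141.7,12,38.7)
E
```

```text
t 2.65 pos [534.3 139.3 101.4] rpy [-1.800e+02  2.000e-02  3.782e+01] F [0.  0.3 0.7] gap 1.0 grip 0.0
tool d 0.8 -2.4 89.4 wz -0.88
```

Emit:
apply_moves:
  series: [1,-2.4,22,0,0,-0.8,0,0,22,0,0,0,0,0,22,0,0,0,0,0,14,0,0,0,0,0,9,0,0,0,0,0,0,0,0,0]

```text
t: 3.4
ee_pos: [0.5337, 0.1421, 0.0124]
eef_rot: [3.141, -0.0, 0.675]
force: [0.1, 1.3, 0.2]
finger_gap: 1.004
grip_force: 0.0
```

Emit:
apply_moves:
  series: [0,0,0,0,0,0,0,0,0,0,0,0,0,0,0,0,0,0,0,0,0,0,0,0,0,0,0,0,0,0,0,0,0,0,0,0,0,0,0,0,0,0,0,0,0,0,0,0]
  gripper: 1

```text
t: 4.4
ee_pos: [0.5337, 0.1422, 0.0129]
eef_rot: [3.141, -0.001, 0.676]
force: [-2.0, 0.3, 5.6]
finger_gap: 0.413
grip_force: 59.3
```

```bash
python3 - <<'E'
from h import *
to(533.5,141.7,12,38.7)
save('wrist','w2')
E
```

```text
t 4.4 pos [533.7 142.2  12.9] rpy [ 1.7998e+02 -4.0000e-02  3.8700e+01] F [-2.   0.3  5.6] gap 0.413 grip 59.3
tool d -0.4 0.3 0.9 wz 0.0
```

View pics/w2.png

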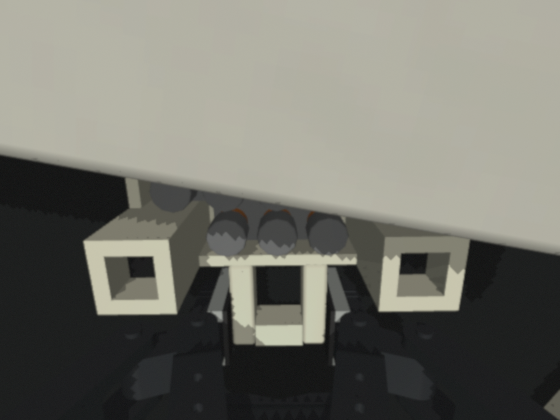

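The wrist view shows the pads closed on both sides of the pull loop at (280,300), with the tray ahead of it. Now I'll draw it out.

Emit:
apply_moves:
  series: [-5,0,0,0,0,0,-10,0,0,0,0,0,-12,0,0,0,0,0,-12,0,0,0,0,0,-12,0,0,0,0,0,-12,0,0,0,0,0,-12,0,0,0,0,0,-12,0,0,0,0,0,-12,0,0,0,0,0,-12,0,0,0,0,0,-10,0,0,0,0,0,-4,0,0,0,0,0]

```text
t: 5.95
ee_pos: [0.4378, 0.0641, 0.013]
eef_rot: [3.139, -0.005, 0.674]
force: [3.5, 3.3, 2.1]
finger_gap: 0.406
grip_force: 59.8
```

Emit:
apply_moves:
  series: [0,0,0,0,0,0,0,0,0,0,0,0,0,0,0,0,0,0,0,0,0,0,0,0,0,0,0,0,0,0,0,0,0,0,0,0]
  gripper: 0

```text
t: 6.7
ee_pos: [0.4359, 0.0639, 0.0123]
eef_rot: [3.142, 0.0, 0.676]
force: [-0.1, -0.4, -0.3]
finger_gap: 0.998
grip_force: 0.0
```

Emit:
apply_moves:
  series: [0,0,-20,0,0,0,0,0,-40,0,0,0,0,0,-40,0,0,0,0,0,-40,0,0,0,0,0,-40,0,0,0,-20,0,-30,0,0,0,-30,0,0,0,0,0,0,0,0,0,0,0]

```text
t: 7.7
ee_pos: [0.3956, 0.032, 0.2226]
eef_rot: [3.141, -0.0, 0.674]
force: [0.9, -1.0, -0.4]
finger_gap: 1.005
grip_force: 0.0
```

```bash
python3 - <<'E'
from h import *
to(440,71,200,38.7)
save('wrist','w3'); p,d=save('top','top3')
w=cv2.imread('pics/w3.png'); t=cv2.imread('pics/top3.png')
cv2.imwrite('pics/both3.png',np.hstack([cv2.resize(w,(450,338)),cv2.resize(t[120:300,170:358],(350,338),interpolation=cv2.INTER_CUBIC)]))
E
```

```text
t 7.7 pos [395.6  32.  222.6] rpy [ 1.7998e+02 -1.0000e-02  3.8620e+01] F [ 0.9 -1.  -0.4] gap 1.005 grip 0.0
tool d 59.0 -2.7 22.6 wz -0.08
```

View pics/both3.png

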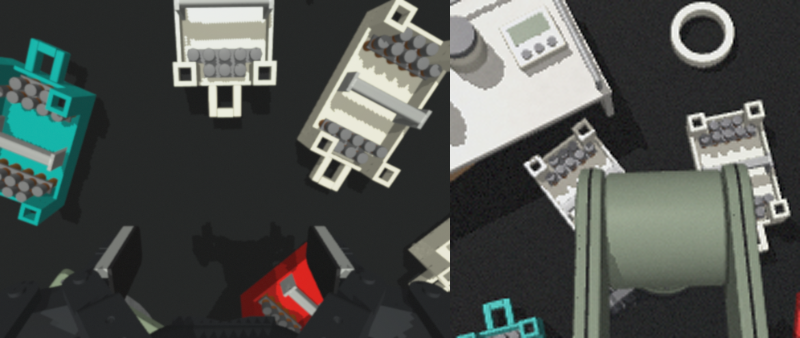

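The wrist view shows the tray drawn fully clear. Its front sockets are at wrist (230,91) and (328,91), the pull is at (281,124), and the bar is near the top edge. In the top view the rear posts are in front of the shelf edge.

```bash
python3 - <<'E'
from h import *
p,d,K,T=load('w3'); R=lambda u,v,z: ray(u,v,K,T,z/1000)[:2]*1000
a,b=R(230,91,70),R(328.5,91,70); pl=R(281,124,40)
e=a-b; yaw=np.arctan2(-e[0],e[1]); x=np.array([np.cos(yaw),np.sin(yaw)]); o=(a+b)/2+67*x
print(a,b,np.linalg.norm(e),'pull',pl,'yaw',np.degrees(yaw),'o',o)
c=np.array([642.5,290]); t=np.radians(28.1); Rr=np.array([[np.cos(t),np.sin(t)],[-np.sin(t),np.cos(t)]]); print('riser',Rr@(o-c))
# rear posts in the top view crop (scale 350/188)
p,d,K,T=load('top3'); R=lambda u,v,z: ray(u,v,K,T,z/1000)[:2]*1000
f=lambda u,v:R((u-450)*188/350+170,v*180/338+120,70)
print('rear',f(537,164),f(585,127))
s=[f(697,123),f(753,108)]; print('bench rear',s)
to(*o,200,yaw*57.3+90)
E
```

```text
[439.94920935 115.99197475] [488.23772798  55.57787928] 77.34108844731566 pull [444.14356544  67.73091286] yaw 38.635073629508284 o [516.42974267 127.6169055 ]
riser [-187.69432782  -83.86190117]
rear [543.52844991 198.4767722 ] [593.94776621 137.82674701]
bench rear [array([601.81390375,  -9.30345022]), array([623.40387563, -83.11916279])]
t 7.8 pos [397.1  32.7 222.3] rpy [ 1.7999e+02 -4.0000e-02  3.8670e+01] F [-0.5 -0.7 -0.7] gap 1.002 grip 0.0
tool d 152.4 0.5 22.3 wz -89.97
```

Emit:
apply_moves:
  series: [38,0,0,0,0,0,38,0,0,0,0,0,38,0,0,0,0,0,38,0,0,0,0,0]

```text
t: 8.3
ee_pos: [0.5171, 0.1293, 0.2214]
eef_rot: [-3.141, 0.001, 0.676]
force: [0.3, 0.1, 0.0]
finger_gap: 0.998
grip_force: 0.0
```

Emit:
apply_moves:
  series: [0,0,0,0,0,-10,0,0,0,0,0,-10,0,0,0,0,0,-10,0,0,0,0,0,-10,0,0,0,0,0,-10,0,0,0,0,0,-10,0,0,0,0,0,-10,0,0,0,0,0,-10,0,0,0,0,0,-10,0,0,0,0,0,0]

```text
t: 9.55
ee_pos: [0.516, 0.1283, 0.2216]
eef_rot: [-3.141, -0.0, 2.245]
force: [0.6, -0.1, -0.5]
finger_gap: 0.999
grip_force: 0.0
```

```bash
python3 - <<'E'
from h import *
to(515.5,126.8,150,128.6)
save('wrist','w4')
E
```

```text
t 9.55 pos [516.  128.3 221.6] rpy [-1.7996e+02 -2.0000e-02  1.2862e+02] F [ 0.6 -0.1 -0.5] gap 0.999 grip 0.0
tool d -0.8 -1.3 71.6 wz 0.02
```

View pics/w4.png

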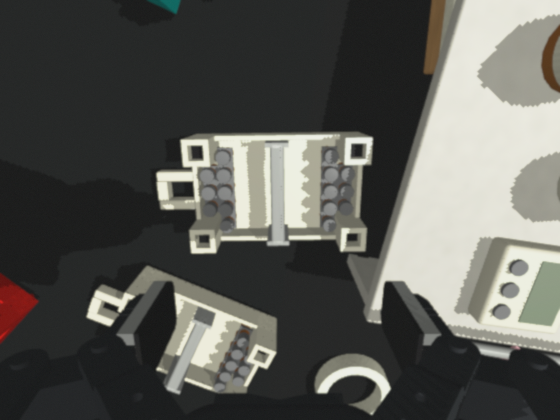

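The wrist view shows the drawn-out tray with sockets at (196,152), (357,151), (204,241) and (352,238), and the bar at (277,195). The shelf is off to the right and clear of the fingers.

```bash
python3 - <<'E'
from h import *
p,d,K,T=load('w4'); R=lambda u,v,z: ray(u,v,K,T,z/1000)[:2]*1000
s=np.array([R(*q,70) for q in((196,152),(357,151),(204,241),(352,238))]); print(s.round(1),s.mean(0))
v=s[1]+s[3]-s[0]-s[2]; print('yaw',np.degrees(np.arctan2(v[1],v[0])),[np.linalg.norm(s[i]-s[j]).round(1) for i,j in((0,1),(2,3),(0,2),(1,3))])
print('bar',R(277,195,64))
o=s.mean(0); to(*o,38,np.degrees(np.arctan2(v[1],v[0]))+90)
E
```

```text
[[438.2 116.2]
 [541.3 199.5]
 [488.5  55.6]
 [589.7 140. ]] [514.43194933 127.81666581]
yaw 39.37324482131506 [np.float64(132.5), np.float64(131.7), np.float64(78.8), np.float64(76.7)]
bar [514.02851822 128.02146914]
t 9.6 pos [515.9 128.2 221.6] rpy [-1.7996e+02 -2.0000e-02  1.2856e+02] F [-0.7 -0.2  0. ] gap 1.0 grip 0.0
tool d 0.6 -1.4 183.6 wz -0.81
```

Emit:
apply_moves:
  series: [0.6,-1.3,0,0,0,-0.4,0,0,20,0,0,0,0,0,30,0,0,0,0,0,30,0,0,0,0,0,20,0,0,0,0,0,10,0,0,0,0,0,0,0,0,0]
  gripper: 0.62

```text
t: 10.48
ee_pos: [0.514, 0.1273, 0.112]
eef_rot: [-3.141, -0.0, 2.253]
force: [0.3, 0.1, 0.3]
finger_gap: 0.381
grip_force: 0.0
```

```bash
python3 - <<'E'
from h import *
to(514.6,127.6,37,129)
save('wrist','w5')
E
```

```text
t 10.47 pos [514.  127.3 112. ] rpy [-1.7996e+02 -2.0000e-02  1.2907e+02] F [0.3 0.1 0.3] gap 0.381 grip 0.0
tool d -0.1 0.6 75.0 wz 0.07
```

View pics/w5.png

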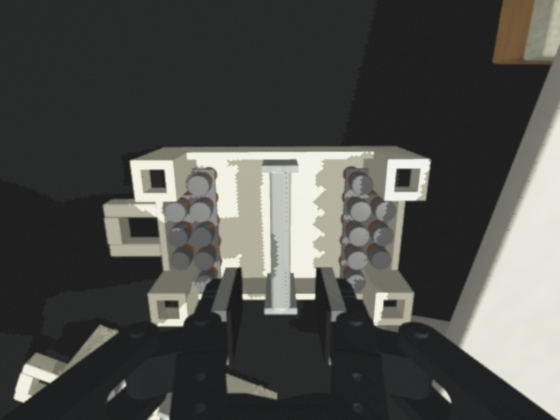

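The wrist view shows the bar at column 280, centred between the fingers (inner edges at about 232 and 328). I'll descend and grip.

Emit:
apply_moves:
  series: [0,0,15,0,0,0,0,0,20,0,0,0,0,0,20,0,0,0,0,0,12,0,0,0,0,0,8,0,0,0,0,0,0,0,0,0]

```text
t: 11.28
ee_pos: [0.514, 0.1273, 0.037]
eef_rot: [-3.141, -0.0, 2.253]
force: [0.5, -0.7, -0.2]
finger_gap: 0.382
grip_force: 0.0
```

Emit:
apply_moves:
  series: [0,0,0,0,0,0,0,0,0,0,0,0,0,0,0,0,0,0,0,0,0,0,0,0,0,0,0,0,0,0,0,0,0,0,0,0]
  gripper: 1

```text
t: 12.02
ee_pos: [0.5147, 0.1274, 0.0379]
eef_rot: [3.14, 0.001, 2.253]
force: [0.7, 0.3, 5.6]
finger_gap: 0.129
grip_force: 59.2
```

Emit:
apply_moves:
  series: [0,0,-4,0,0,0,0,0,-8,0,0,0,0,0,-15,0,0,0,0,0,-20,0,0,0,0,0,-25,0,0,0,0,0,-25,0,0,0,0,0,-20,0,0,0,0,0,-13,0,0,0,0,0,0,0,0,0,0,0,0,0,0,0]

```text
t: 13.28
ee_pos: [0.5134, 0.1271, 0.1665]
eef_rot: [-3.14, -0.001, 2.253]
force: [-0.8, 0.4, -7.1]
finger_gap: 0.125
grip_force: 58.7
```

```bash
python3 - <<'E'
from h import *
to(548,-63,165,103.4)
E
```

```text
t 13.28 pos [513.4 127.1 166.5] rpy [-1.799e+02 -4.000e-02  1.291e+02] F [-0.8  0.4 -7.1] gap 0.125 grip 58.7
tool d -169.4 -93.1 1.5 wz 25.7
```

Emit:
apply_moves:
  series: [0,-10,0,0,0,0,0,-15,0,0,0,0,-8,-15,0,0,0,0,-20,-8,0,0,0,0,-20,-8,0,0,0,0,-20,-8,0,0,0,0,-20,-8,0,0,0,0,-20,-8,0,0,0,0,-20,-8,0,0,0,0,-20,-5,0,0,0,0,-14,0,0,0,0,0,-7,0,0,0,0,0]

```text
t: 14.78
ee_pos: [0.5492, -0.0632, 0.1673]
eef_rot: [3.141, 0.0, 2.253]
force: [-0.3, 0.0, -7.1]
finger_gap: 0.129
grip_force: 58.8
```

Emit:
apply_moves:
  series: [0,0,0,0,0,3,0,0,0,0,0,5,0,0,0,0,0,5,0,0,0,0,0,5,0,0,0,0,0,5,0,0,0,0,0,2.7,0,0,0,0,0,0,0,0,0,0,0,0,0,0,0,0,0,0]

```text
t: 15.9
ee_pos: [0.5485, -0.0624, 0.1673]
eef_rot: [-3.142, -0.0, 1.805]
force: [0.4, 0.5, -7.6]
finger_gap: 0.13
grip_force: 58.8
```

```bash
python3 - <<'E'
from h import *
to(548,-63,165,103.4)
save('wrist','w6'); save('scene','s6')
w=cv2.imread('pics/w6.png'); s=cv2.imread('pics/s6.png')
cv2.imwrite('pics/both6.png',np.hstack([w[:,:],cv2.resize(s[130:340,130:250],(240,420),interpolation=cv2.INTER_CUBIC)]))
E
```

```text
t 15.9 pos [548.5 -62.4 167.3] rpy [-180.     -0.    103.43] F [ 0.4  0.5 -7.6] gap 0.13 grip 58.8
tool d -0.5 -0.7 2.3 wz 0.03
```

View pics/both6.png

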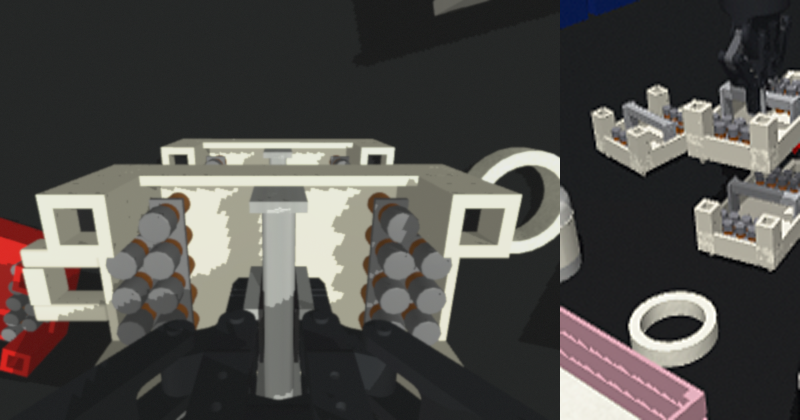

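The wrist view shows the held tray's +y sockets at (80,226) and (486,226). Below it are bench_tray's +y sockets at (180,160) and (377,160). The tray hangs level above the target. I'll measure the offset from the rim holes numerically.

```bash
cat >> h.py <<'E'
def holes(f,pts,thr=(150,170,190,205,220)):
    p,d,K,T=load(f); g=p.min(2); out={}
    for t in thr:
        m=cv2.resize((g>t).astype(np.uint8),None,fx=1,fy=1); cs,h=cv2.findContours(m,cv2.RETR_CCOMP,cv2.CHAIN_APPROX_NONE)
        for i,c in enumerate(cs):
            if h[0][i][3]<0: continue
            r=cv2.minAreaRect(c)
            for k in pts:
                if np.hypot(r[0][0]-k[0],r[0][1]-k[1])<14 and min(r[1])>5: out.setdefault(k,[]).append((t,np.round(r[0],1).tolist(),np.round(r[1],1).tolist(),cv2.boundingRect(c)))
    return out
E
python3 - <<'E'
from h import *
o=holes('w6',[(80,226),(486,226),(180,160),(377,160)])
for k in o: print(k); [print('  ',x) for x in o[k]]
o=holes('top0',[(305,184),(333,179),(313,240),(346,231)],(120,150,180))
for k in o: print(k); [print('  ',x) for x in o[k]]
p=load('w6')[0]; 
print(p[160,160:202].min(1)); print(p[160,358:398].min(1)); print(p[140:182,180].min(1)); print(p[226,36:120].min(1)); print(p[185:265,80].min(1))
E
```

```text
(486, 226)
   (150, [482.0, 226.0], [46.0, 38.0], (459, 207, 47, 39))
   (170, [481.5, 226.0], [47.0, 38.0], (458, 207, 48, 39))
   (190, [481.5, 226.5], [47.0, 39.0], (458, 207, 48, 40))
   (205, [481.5, 226.5], [47.6, 40.9], (457, 206, 50, 41))
(80, 226)
   (150, [75.4, 226.5], [38.9, 43.8], (53, 207, 46, 39))
   (170, [75.0, 226.0], [46.0, 38.0], (52, 207, 47, 39))
   (190, [75.5, 226.5], [39.0, 47.0], (52, 207, 48, 40))
   (205, [75.0, 226.5], [40.3, 47.1], (51, 206, 49, 41))
(313, 240)
   (120, [315.0, 237.5], [6.0, 6.6], (312, 234, 7, 8))
   (150, [314.9, 237.7], [7.0, 7.0], (311, 234, 8, 8))
   (180, [315.0, 237.5], [7.3, 7.3], (311, 234, 9, 8))
(346, 231)
   (120, [346.4, 230.6], [6.3, 6.0], (343, 228, 8, 7))
   (150, [346.6, 230.7], [7.2, 6.7], (343, 227, 8, 8))
   (180, [346.5, 230.5], [7.0, 7.0], (343, 227, 8, 8))
(305, 184)
   (120, [302.4, 184.7], [6.0, 6.0], (299, 182, 8, 7))
   (150, [302.1, 184.7], [6.7, 6.7], (299, 181, 8, 8))
   (180, [302.3, 184.6], [6.7, 7.2], (299, 181, 8, 8))
(333, 179)
   (120, [333.0, 178.0], [5.7, 5.7], (330, 175, 7, 7))
   (150, [333.5, 178.
[... 564 characters left out ...]
14 141
 196 216 217 217 217 217]
[ 33  35  35  37  44  82 150 208 219 220 219 219 219 219 219 220 219 219
 218 205 166 130 120 119 120 120 120 119 119 119 120 119 119 119 119 120
 119 120 120 120 120 119 112  91  59  43  41  41  41  41  40  41  42  41
  41  41  40  48  82 149 206 218 218 218 218 218 218 218 217 218 218 216
 203 164 130 120 120 119 119 120 120 120 120 119]
[112 112 113 113 112 111 112 112 119 154 202 217 219 219 219 219 218 219
 219 219 218 218 206 143  77  46  42  43  42  41  42  41  42  43  43  43
  43  45  46  52  53  59  66  72  79  83  94 108 111 112 112 112 112 112
 112 108  98  91  95 129 182 212 218 218 218 218 218 218 218 218 218 218
 218 219 218 218 218 217 217 216]
```

```bash
python3 - <<'E'
from h import *
p,d,K,T=load('w6'); R=lambda u,v,z: ray(u,v,K,T,z/1000)[:2]*1000
n=lambda v:np.linalg.norm(v).round(1)
for zt in (127,129.4,132):
    a,b=R(75.2,226.3,zt+70),R(481.7,226.4,zt+70); e=b-a; y=np.arctan2(e[1],e[0]); ny=np.array([-np.sin(y),np.cos(y)])
    print(zt,n(e),'yaw',np.degrees(y).round(2),'held centre',(a+b)/2-39*ny)
for row,off in((147.0,50),(154.2,45.5)):
    l,r=R(178.3,row,70),R(376.4,row,70); e=r-l; y=np.arctan2(e[1],e[0]); ny=np.array([-np.sin(y),np.cos(y)])
    print('low',n(e),np.degrees(y).round(2),(l+r)/2-off*ny)
p,d,K,T=load('top0'); s=np.array([R(*q,70) for q in((302.3,184.7),(333.3,178.2),(315,237.6),(346.5,230.6))])
v=s[0]+s[1]-s[2]-s[3]; print('top0',s.round(1).tolist(),s.mean(0),np.degrees(np.arctan2(v[1],v[0])))
to(548,-63,165,103.4)
E
```

```text
127 137.5 yaw 13.42 held centre [548.56113907 -63.42505401]
129.4 134.6 yaw 13.42 held centre [548.36645433 -62.59957545]
132 131.5 yaw 13.42 held centre [548.15554586 -61.70530701]
low 132.5 13.42 [547.6990176  -63.23152506]
low 133.3 13.43 [547.76291592 -63.51600327]
top0 [[603.8, -8.4], [621.7, -84.4], [473.5, -39.6], [491.7, -115.0]] [547.69232574 -61.85026808] 13.35046554418909
t 16.0 pos [548.6 -62.5 167.3] rpy [180.     0.   103.42] F [ 0.   0.  -7.6] gap 0.124 grip 58.8
tool d -0.4 -0.7 2.3 wz 0.02
```

Emit:
apply_moves:
  series: [-0.5,-0.8,8,0,0,0,0,0,14,0,0,0,0,0,14,0,0,0,0,0,10,0,0,0,0,0,5,0,0,0,0,0,3,0,0,0,0,0,3,0,0,0,0,0,3,0,0,0,0,0,3,0,0,0,0,0,0,0,0,0]

```text
t: 17.25
ee_pos: [0.5477, -0.0631, 0.1041]
eef_rot: [-3.141, -0.0, 1.805]
force: [1.0, -0.2, -6.7]
finger_gap: 0.127
grip_force: 58.8
```

```bash
python3 - <<'E'
from h import *
to(548,-63,96,103.4)
E
```

```text
t 17.25 pos [547.7 -63.1 104.1] rpy [-1.7998e+02 -1.0000e-02  1.0341e+02] F [ 1.  -0.2 -6.7] gap 0.127 grip 58.8
tool d 0.1 0.3 8.1 wz 0.01
```

Emit:
apply_moves:
  series: [0,0,2,0,0,0,0,0,2,0,0,0,0,0,1.5,0,0,0,0,0,1,0,0,0,0,0,0.8,0,0,0,0,0,0,0,0,0]

```text
t: 18.0
ee_pos: [0.5479, -0.0632, 0.097]
eef_rot: [-3.142, 0.0, 1.805]
force: [-1.1, 0.8, -6.7]
finger_gap: 0.129
grip_force: 58.9
```

Emit:
apply_moves:
  series: [0,0,0.7,0,0,0,0,0,0.6,0,0,0,0,0,0,0,0,0]

```text
t: 18.38
ee_pos: [0.548, -0.0632, 0.096]
eef_rot: [3.141, 0.0, 1.805]
force: [-1.0, 0.9, -5.0]
finger_gap: 0.131
grip_force: 59.2
```

Emit:
apply_moves:
  series: [0,0,0.6,0,0,0,0,0,0,0,0,0,0,0,0,0,0,0]

```text
t: 18.75
ee_pos: [0.5481, -0.0632, 0.0959]
eef_rot: [3.141, 0.0, 1.805]
force: [-2.3, 0.3, 2.9]
finger_gap: 0.125
grip_force: 60.4
```

The load has transferred to the lower tray at the height I expected for home. I'll release with a partial opening so the fingers stay clear of the vials, then rise.

Emit:
apply_moves:
  series: [0,0,0,0,0,0,0,0,0,0,0,0,0,0,0,0,0,0,0,0,0,0,0,0]
  gripper: 0.62

```text
t: 19.25
ee_pos: [0.548, -0.0632, 0.0951]
eef_rot: [3.141, 0.0, 1.805]
force: [-0.3, -0.4, 0.1]
finger_gap: 0.384
grip_force: 0.0
```

Emit:
apply_moves:
  series: [0,0,-8,0,0,0,0,0,-15,0,0,0,0,0,-25,0,0,0,0,0,-30,0,0,0,0,0,-30,0,0,0,0,0,-30,0,0,0,0,0,-20,0,0,0,0,0,0,0,0,0]

```text
t: 20.25
ee_pos: [0.5489, -0.0633, 0.2558]
eef_rot: [3.137, 0.002, 1.805]
force: [0.9, -0.6, 0.0]
finger_gap: 0.384
grip_force: 0.0
```

```bash
python3 - <<'E'
from h import *
to(548,-63,96,103.4)
save('wrist','w7'); p,d=save('scene','s7')
w=cv2.imread('pics/w7.png'); s=cv2.imread('pics/s7.png')
cv2.imwrite('pics/both7.png',np.hstack([cv2.resize(w,(400,300)),cv2.resize(s[150:300,140:340],(400,300),interpolation=cv2.INTER_CUBIC)]))
p,d,K,T=load('w7'); P=cloud(d,K,T); m=(P[...,2]>.118)&(P[...,2]<.14)&(np.hypot(P[...,0]-.548,P[...,1]+.063)<.11)&(p.min(2)>200)
q=P[m]; A=np.c_[q[:,:2]-[.548,-.063],np.ones(len(q))]; print(m.sum(),'plane',np.linalg.lstsq(A,q[:,2],rcond=None)[0])
print(cv2.minAreaRect((q[:,:2]*1000).astype(np.float32)))
E
```

```text
t 20.25 pos [548.9 -63.3 255.8] rpy [1.7971e+02 1.2000e-01 1.0340e+02] F [ 0.9 -0.6  0. ] gap 0.384 grip 0.0
tool d 0.5 -0.8 159.8 wz 0.0
1472 plane [-0.00357614  0.001233    0.12651956]
((546.3077392578125, -62.80048370361328), (155.49256896972656, 99.2435531616211), 13.267558097839355)
```

View pics/both7.png

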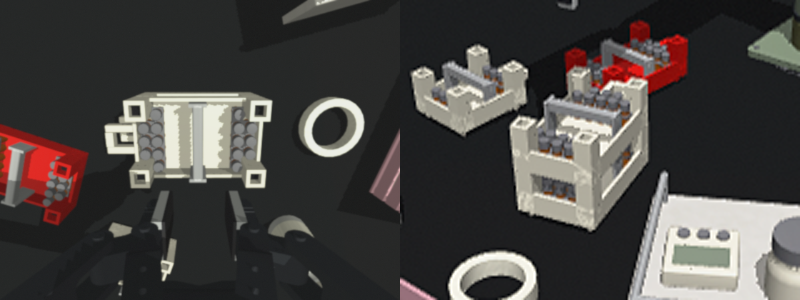

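The picture shows the tray stacked flush and square on bench_tray, at (580,150) in the right half. The top rims are level at about 127 mm (128 expected), and the arm is clear. I'll hand it in.

```bash
python3 -c "
from bench import *
print(close_job())"
```

```text
the job is handed in; nothing more can be done
None
```

The shelf tray was drawn out, left standing free on the bench, then stacked level and square on bench_tray by its bar, and the job was handed in with the arm clear at about 20 s (no verdict was returned).

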